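# Hang the sensor on the conveyor trainer's rail

## Robot

A 6-joint arm with a two-finger parallel gripper is mounted at the origin on the work surface. World frame = base frame: x ahead of the robot, y to its left, z up, the work surface at z = 0. Lengths are in m, angles in rad, forces in N, time in s.
With the tool pointing down it reaches from about 0.35 to 0.775 m from the base axis. Payload 7.3 kg.
Tool frame: the origin (TCP) lies at the very end of the fingers, on their centre line; the grasp point (between the pads) lies 19 mm behind it; z points along the fingers, y is the line along which they close (so a half turn about z gives the same grasp; the last joint's range is limited). The gripper opens to 92 mm and grips with 3 to 60 N. Pads are 19 mm wide; open, the fingers measure 130 mm over their backs; the gripper's body (75 mm by 190 mm) begins 47 mm behind the grasp point.
Start: joints at [-0.146, 0.342, 1.524, -0, 1.275, -0.146], TCP at [0.525, 0, 0.227] pointing down, gripper open.
Joint ranges: [-2.53, 2.53], [-0.77, 2.02], [0.04, 2.7], [-1, 4.14], [0.28, 2.66], [-3.11, 3.11]. Speed limits (rad/s): [2.57, 2.57, 3.14, 3.14, 3.14, 3.14].

## Interface

Orientations are given as [roll, pitch, yaw] about the fixed x, y, z axes, in that order (R = Rz(yaw) Ry(pitch) Rx(roll)).
In Python, from cell import observe, read_camera, get_calibration, hand_in, search_frame gives the robot as it stands.
- The arm moves only by the tool step_arm, never from a script. Its argument "commands" is a list of rows, each an object with "translation": the shift along the tool's x, y, z in mm, a list of three; "roll": the turn about the tool's z in rad. In form: [{"translation": [x, y, z], "roll": roll}, ...]. A call has 1 to 20 rows; each row shifts and turns the commanded pose from where the row before left it, along the tool's axes as they then stand; what a row does not reach is not made up. A row lasts 1/12 s, in which the tool goes at most 41.7 mm and 7.16 degrees, less where a joint would pass 70% of its speed; a pose out of reach is approached as far as the arm can. A call is refused whole if a number of a shift passes 41.7 or a number of a turn 0.125, either way. A call with a gripper value outside its range is refused whole. "fingers" is the opening, from 0 (shut) to 1 (fully open), set as the call begins (left out, the last holds). The fingers move at their own pace and stop on an object; "grip_force" is the grip in N (left out, the last holds). Time passes only in rows, so rows that do not move let the fingers close. It gives the time, the measured TCP pose, the force, the opening and the grip force at its end, in the units of the state.
- observe(): the state, without advancing time (a new reading comes with each control period).
- read_camera(name): name is "scene" or "side" or "wrist"; returns the picture (420x560x3 uint8, red, green, blue); there is no depth.
- get_calibration(name): a dict with "camera_matrix" (3x3 intrinsics, pixels), "dist_coeffs" ([k1, k2, p1, p2, k3] as OpenCV has them; the pictures are not rectified), "world_from_camera" (4x4, takes a point from camera to world coordinates). Camera axes: x right, y up, looking along -z (the intrinsics and any distortion apply to the point x, -y, -z); pixel columns grow to the right and rows downward; lengths in m; the calibration is good to about 2 mm. A picture is of the moment at which its call begins: read the wrist's pose just before it. get_calibration takes no time and is no camera call; for the wrist camera it gives the pose at the moment of the call.
- hand_in(): hands the job in; it is judged then, once.
Trained networks look in the newest picture that a camera, given by its name, has taken for a name from the list of things; names that differ only in an ending like _2 or _b are one class to them, and where a whole thing is asked for, a point or a joint stands for the part that bears it (a point fixed in the world has none). Each returns a list of dicts, best first, with "confidence" (0 to 1); they miss things now and then, are a little off and sometimes report something else, mostly with a low value. They report only what shows in the picture. A call takes as long as a camera call. They do not tell look-alikes from the thing itself.
- search_frame(camera, name): "at" ([x, y, z] in m, in world coordinates, good to about 4 mm: the middle of the surface that is visible of it).
The state is a dict: "time": time; "qpos": joint angles; "qvel": joint speeds; "joint_efforts": joint torques, N m; "tool_pos": TCP position; "tool_rot": TCP orientation; "contact_force": force on the tool from outside, world axes, zero at the start; "torque": the same for the moment, N m; "opening": finger opening in m; "grip_force": force on a finger pad.
Only numpy, scipy, OpenCV 4.12 (cv2) and the standard library are available. Lean on these libraries where they do the work, as an engineer would, in place of code of your own. Each camera call takes 0.05 s, during which the arm holds its last target. There are 200 camera calls.

## Task

Hang the sensor on the conveyor trainer's overhead rail: bring its white shoe into the rail's open end, slide the hanger along the rail until it sits right up against the red stop, and then push the yellow end bolt fully down so that it cannot run out again. Leave the red stop where it is clamped and everything else on the desk undisturbed.

Things in the scene. Friction and masses are not known exactly. Their poses are not given: they have to be found in the camera images.
- hanger_grip (a point): Grasp point on the orange grip plate of the loose sensor hanger, which starts standing upright on the desk (about 0.18 kg). Plate: 22 wide (x), 10 thick (y), from 52 to 118 mm above the hanger's underside; this point is mid-width, 104 mm up, 14 below its top. Close the fingers along y here, with 30 N or more: the weight lies 38 mm to +x of it.
- hanger_base (a point): Middle of the hanger's flat underside. All hanger points share its axes: z up, +y the way it travels into the rail; the grip plate is at x = -38 mm. Heights above the underside: sensor box 60 (x) x 56 (y), 0 to 46; aluminium plate, 60 long in y, 46 to 52; two stems 7 thick at y = +24 and -24, 52 to 66; shoe 66 to 76.
- hanger_shoe (a point): Centre of the white nylon shoe on top of the hanger's stems: 20 wide (x), 80 long (y, ends rounded), 10 high; 38 mm to +x of and 33 mm below hanger_grip. It runs inside the rail, with the stems in the rail's slot, and slides easily (friction about 0.2).
- hanger_front (a point): Middle of the leading (+y) edge of the hanger's aluminium plate, 30 mm ahead (+y) of and 22 mm below hanger_shoe: the face that meets the red stop.
- rail_mouth (a point): Centre of the open end of the rail's hollow, in its end face, 173.5 mm above the desk. +y points along the level rail into it, z up, +x to the side of its posts; keep the grip plate on the -x side, where nothing stands. Hollow 24 wide, 15 high, slot 12 wide in the underside: the shoe has 2 mm at each side and 2.5 above and below, and settles 2.5 mm onto the lips when let go.
- rail_mid (a point): Middle of the rail's top face, 184 mm above the desk, same axes as rail_mouth. Aluminium C-section, 30 wide, 21 high, 360 long, its far end capped, carried on two posts over a belt conveyor (400 long, 90 wide, belt 62 mm above the desk). With the hanger in the rail its grip plate's top is 34 mm above this and its sensor 38 mm above the belt.
- stop_face (a point): Middle of the face of the red stop collar that the hanger's plate comes up against; same axes as rail_mouth, on the rail's middle line, 24.5 mm below rail_mouth and 180 to 280 mm in from it. The collar (40 wide, 16 long) wraps the rail, from 24 mm below to 6 mm above it. It is clamped and gives only above about 60 N.
- end_bolt (a joint): How far the end bolt is pushed down, in m: near 0 raised (rail open), 0.014 fully down (rail closed by a 7 mm pin 12 mm inside its mouth). It stays where it is left; pushing it takes about 3 N. It cannot go down onto the shoe.
- bolt_top (a point): Centre of the top of the end bolt's yellow knob (20 mm across, 12 high), above the rail 12 mm in from the mouth. Raised, its top is about 34 mm above the rail's top; fully down, 20 mm. It moves straight down.
- puck_a_center (a point): Centre of a blue disc, 32 mm across and 18 high, lying loose on the belt under the rail. Leave it.
- puck_b_center (a point): Centre of a white disc of the same size on the belt farther along. Leave it.
- adapter: Black power adapter, 55 x 120 x 34 mm, loose on the desk at the left; origin at its underside's centre. Leave it.
- screwdriver_grip (a point): Green-handled screwdriver lying loose on the desk at the left; this is its handle's middle. Leave it.
There are look-alikes about, which are no part of the job. Of the things that look like the part that bears hanger_grip, the largest one is meant.

How it is judged:
By the outcome, as a careful person would: the job done as asked, in the order asked, and still so for the second after the job is handed in, with the robot touching nothing.
It also fails if it takes over 58 s, if anything falls off the work surface, if the arm or the gripper's body presses on something with over 40 N, if the wrist force passes 120 N, or if a joint passes its speed limit or range.

## Working session

There is one attempt and no reset: what is moved stays moved. The work goes in short steps, Python scripts to look and compute and a tool call to move; the robot and the scene stay as the last step left them, time stands still between calls to the robot, and variables do not carry over. Pictures are saved under pics/ and viewed, at most 12 in all, crops included, and the job is handed in when it is done.

Besides the shell and the picture viewer there is one more tool, called in YAML: its name, and indented under it one key for each argument. step_arm: Moves the arm, as the interface text tells. Its arguments: {"type":"object","properties":{"commands":{"type":"array"},"fingers":{"type":"number"},"grip_force":{"type":"number"}},"required":["commands"]}

```bash
mkdir -p pics; python3 - <<'E'
from cell import *
import cv2,numpy as np
s=observe();print(s['time'],s['tool_pos'],s['tool_rot'],s['opening'])
for c in ['scene','side']:
    im=read_camera(c);cv2.imwrite(f'pics/{c}0.png',im[:,:,::-1])
    k=get_calibration(c);K=np.array(k['camera_matrix']);d=np.array(k['dist_coeffs']);T=np.linalg.inv(np.array(k['world_from_camera']))
    for n in ['hanger_grip','hanger_shoe','hanger_front','hanger_base','rail_mouth','rail_mid','stop_face','bolt_top','puck_a_center']:
        for r in search_frame(c,n)[:4]:
            p=T@np.r_[r['at'],1];q=cv2.projectPoints(np.array([[p[0],-p[1],-p[2]]]),np.zeros(3),np.zeros(3),K,d)[0].ravel()
            print(c,n,np.round(r['at'],4),round(r['confidence'],2),q.round())
print(observe()['time'])
E
```

```text
0.0 [5.24588224e-01 8.59879030e-05 2.26056216e-01] [-3.14005361e+00 -2.30657643e-04  1.57080851e+00] 0.09166331491377679
scene hanger_grip [ 0.5809 -0.2636  0.0491] 0.81 [179. 219.]
scene hanger_grip [ 0.6559 -0.3666  0.0351] 0.79 [138. 221.]
scene hanger_grip [ 0.5028 -0.1844  0.0332] 0.48 [218. 220.]
scene hanger_shoe [ 0.5831 -0.269   0.0506] 0.83 [177. 218.]
scene hanger_shoe [ 0.503  -0.1753  0.036 ] 0.67 [220. 221.]
scene hanger_front [ 0.6521 -0.3675  0.0378] 0.88 [138. 220.]
scene hanger_front [ 0.5823 -0.2651  0.0563] 0.73 [178. 217.]
scene hanger_front [ 0.5013 -0.1746  0.0356] 0.56 [220. 221.]
scene hanger_base [ 0.583  -0.2663  0.058 ] 0.94 [177. 216.]
scene hanger_base [ 0.6545 -0.3644  0.036 ] 0.67 [138. 221.]
scene hanger_base [ 0.5005 -0.1773  0.0387] 0.55 [220. 219.]
scene rail_mouth [0.583  0.1496 0.0626] 0.82 [288. 278.]
scene rail_mouth [ 0.5844 -0.2684  0.0481] 0.62 [177. 219.]
scene rail_mid [0.5827 0.1536 0.0606] 0.89 [290. 279.]
scene stop_face [0.572  0.1449 0.1809] 0.56 [290. 236.]
scene bolt_top [ 0.5844 -0.0592  0.2139] 0.62 [220. 195.]
scene bolt_top [ 0.
[... 339 characters left out ...]
ide hanger_shoe [ 0.5613 -0.2608  0.0536] 0.61 [319. 179.]
side hanger_front [ 0.5624 -0.2629  0.0534] 0.61 [319. 178.]
side hanger_front [ 0.6353 -0.3596  0.0356] 0.55 [315. 164.]
side hanger_base [ 0.5604 -0.2627  0.0511] 0.72 [319. 179.]
side hanger_base [ 0.4775 -0.1705  0.0333] 0.59 [328. 205.]
side rail_mouth [0.5513 0.1744 0.0604] 0.84 [241. 254.]
side rail_mid [0.5547 0.1765 0.0646] 0.94 [240. 253.]
side rail_mid [ 0.579  -0.0562  0.2186] 0.37 [280. 162.]
side stop_face [0.5396 0.1475 0.1761] 0.47 [248. 216.]
side stop_face [ 0.5596 -0.2619  0.0559] 0.39 [320. 178.]
side bolt_top [ 0.5753 -0.057   0.2159] 0.45 [281. 163.]
side puck_a_center [0.54   0.1494 0.1786] 0.26 [247. 216.]
1.0
```

View pics/scene0.png

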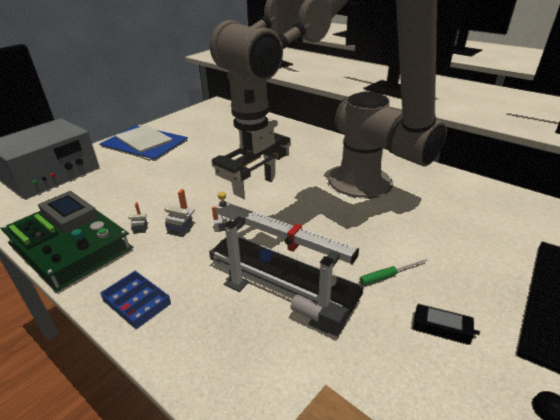

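View pics/side0.png

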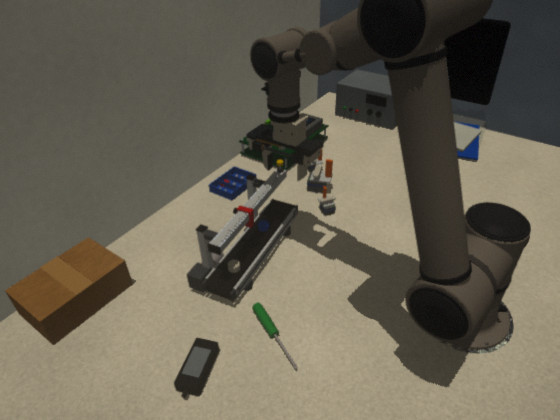

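```bash
python3 - <<'E'
from cell import *
import cv2,numpy as np
a=cv2.imread('pics/scene0.png')[170:275,110:250];b=cv2.imread('pics/side0.png')[140:245,230:370]
a=cv2.resize(a,None,fx=4,fy=4,interpolation=2)
b=cv2.resize(b,None,fx=4,fy=4,interpolation=2)
cv2.imwrite('pics/c1.png',cv2.resize(np.hstack([a[:, :560],b[:,:400]]),None,fx=.83,fy=.83))
im=read_camera('wrist');cv2.imwrite('pics/w0.png',im[:,:,::-1])
k=get_calibration('wrist');print(k)
E
```

```text
{'camera_matrix': array([[321.75646324,   0.        , 283.25075641],
       [  0.        , 321.75646324, 208.3841721 ],
       [  0.        ,   0.        ,   1.        ]]), 'dist_coeffs': array([-0.06581504,  0.        ,  0.        ,  0.        ,  0.        ]), 'world_from_camera': array([[ 9.99999898e-01, -2.44662951e-04, -3.78421027e-04,
         5.24391290e-01],
       [ 3.42424472e-04,  9.58470732e-01,  2.85190707e-01,
         7.73688745e-02],
       [ 2.92929878e-04, -2.85190808e-01,  9.58470718e-01,
         3.84042454e-01],
       [ 0.00000000e+00,  0.00000000e+00,  0.00000000e+00,
         1.00000000e+00]])}
```

View pics/c1.png

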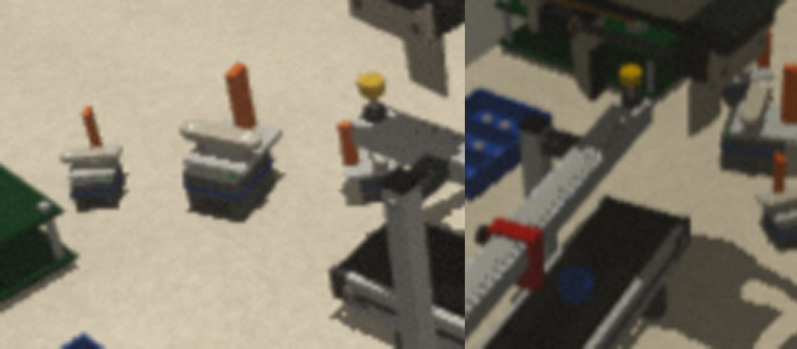

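View pics/w0.png

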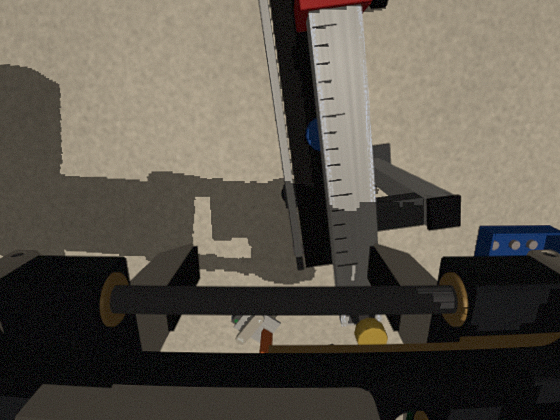

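The three hangers in the scene picture are at (138,220), (179,219) and (218,218). The one at (179,219) is clearly the largest, so it is the one meant. Both the crop and the side view confirm it. The wrist view shows the rail's top face running from about (356,265) up to the red stop at (335,5). The raised yellow knob is at (371,332).

step_arm:
  commands:
    - {"translation": [-10, 0, -30], "roll": 0}
    - {"translation": [-10, 0, -30], "roll": 0}
    - {"translation": [-40, -5, 0], "roll": 0}
    - {"translation": [-40, -5, 0], "roll": 0}
    - {"translation": [-40, -5, 0], "roll": 0}
    - {"translation": [-40, -5, 0], "roll": 0}
    - {"translation": [-40, -5, 0], "roll": 0}
    - {"translation": [-40, -5, 0], "roll": 0}
    - {"translation": [0, 0, 0], "roll": 0.124}
    - {"translation": [0, 0, 0], "roll": 0.124}
    - {"translation": [0, 0, 0], "roll": 0.124}
    - {"translation": [0, 0, 0], "roll": 0.124}
    - {"translation": [0, 0, 0], "roll": 0.124}
    - {"translation": [0, 0, 0], "roll": 0.124}
    - {"translation": [0, 0, 0], "roll": 0.124}
    - {"translation": [0, 0, 0], "roll": 0.124}
    - {"translation": [0, 0, 0], "roll": 0.124}
    - {"translation": [0, 0, 0], "roll": 0.124}
    - {"translation": [0, 0, 0], "roll": 0.124}
    - {"translation": [0, 0, 0], "roll": 0.124}
  fingers: 1
  grip_force: 45

```text
time: 2.72
tool_pos: [0.495, -0.2599, 0.2867]
tool_rot: [-3.141, 0.0, 0.077]
contact_force: [0.5, 0.5, -0.7]
opening: 0.0917
grip_force: 0.0
```

```bash
cat > h.py <<'E'
from cell import *
import cv2,numpy as np,pickle
def rect(im,k,z,x0,x1,y0,y1,s):
    """orthophoto on plane z; columns = world y (y0..y1), rows = world x (x1 at top); s px/m"""
    Y,X=np.meshgrid(np.arange(y0,y1,1/s),np.arange(x1,x0,-1/s))
    P=np.stack([X,Y,np.full_like(X,z)],-1).reshape(-1,3)
    return cv2.remap(im,*[m.reshape(X.shape).astype(np.float32) for m in proj(P,k).T],cv2.INTER_CUBIC)
def proj(P,k):
    T=np.linalg.inv(k['world_from_camera']);c=np.atleast_2d(P)@T[:3,:3].T+T[:3,3]
    return cv2.projectPoints((c*[1,-1,-1]).reshape(-1,1,3),np.zeros(3),np.zeros(3),k['camera_matrix'],k['dist_coeffs'])[0].reshape(-1,2)
def ray(uv,k,z):
    n=cv2.undistortPoints(np.float64(uv).reshape(-1,1,2),k['camera_matrix'],k['dist_coeffs']).reshape(-1,2)
    W=k['world_from_camera'];d=np.c_[n[:,0],-n[:,1],-np.ones(len(n))]@W[:3,:3].T
    return W[:3,3]+d*((z-W[2,3])/d[:,2])[:,None]
E
python3 - <<'E'
from h import *
k=dict(camera_matrix=np.array([[321.75646324,0,283.25075641],[0,321.75646324,208.3841721],[0,0,1]]),dist_coeffs=np.array([-0.06581504,0,0,0,0]),world_from_camera=np.array([[1,-2.4466e-04,-3.7842e-04,.52439129],[3.4242e-04,.9584707,.2851907,.07736887],[2.9293e-04,-.2851908,.9584707,.38404245],[0,0,0,1]]))
r1=rect(cv2.imread('pics/w0.png'),k,.184,.52,.64,-.1,.2,2600)
s=observe();print(s['time'],s['tool_pos'],s['tool_rot'],s['contact_force'])
k=get_calibration('wrist');im=read_camera('wrist')[:,:,::-1]
cv2.imwrite('pics/w1.png',im);pickle.dump(k,open('k1.pkl','wb'))
for n in ['hanger_grip','hanger_shoe','hanger_front']:
    for r in search_frame('wrist',n)[:3]: print(n,np.round(r['at'],4),round(r['confidence'],2),proj(r['at'],k).round())
cv2.imwrite('pics/r1.png',r1);cv2.imwrite('pics/w1b.png',cv2.resize(im,None,fx=1.4,fy=1.4))
E
```

```text
2.7167 [ 0.49498881 -0.25994068  0.28668258] [-3.14149154e+00  3.77598842e-05  7.66617004e-02] [ 0.52507631  0.51096963 -0.67681405]
hanger_grip [ 0.5703 -0.2797  0.0519] 0.97 [[305. 116.]]
hanger_grip [ 0.4977 -0.1822  0.033 ] 0.87 [[224. 168.]]
hanger_grip [ 0.6439 -0.3745  0.0363] 0.57 [[390.  59.]]
hanger_shoe [ 0.4909 -0.1856  0.0362] 0.76 [[226. 174.]]
hanger_shoe [ 0.5727 -0.2796  0.0537] 0.66 [[305. 114.]]
hanger_shoe [ 0.6476 -0.3748  0.03  ] 0.6 [[389.  57.]]
hanger_front [ 0.571  -0.2782  0.0546] 0.66 [[304. 115.]]
hanger_front [ 0.6437 -0.3809  0.0347] 0.63 [[394.  60.]]
hanger_front [ 0.4942 -0.182   0.0347] 0.6 [[223. 171.]]
```

View pics/r1.png

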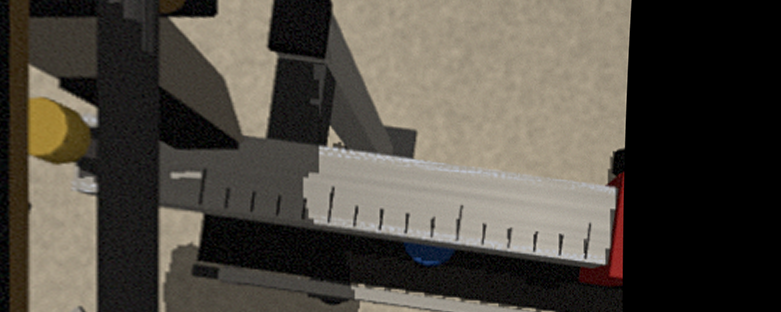

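View pics/w1b.png

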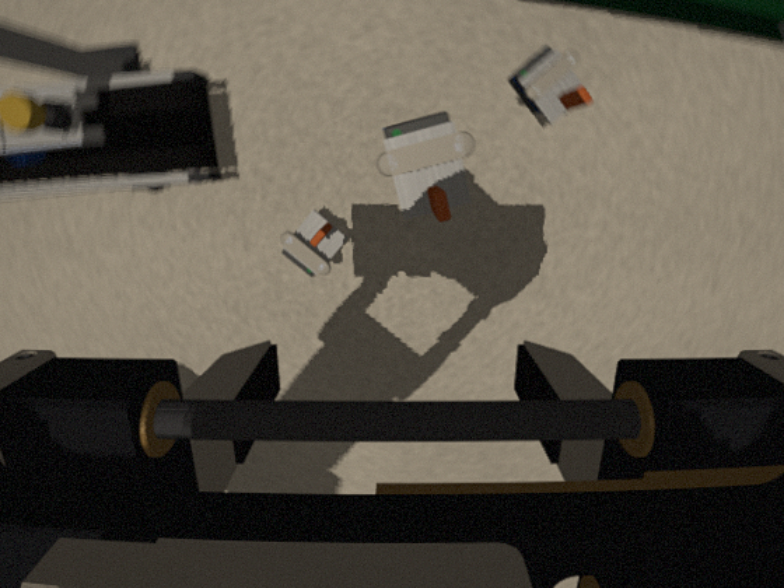

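```bash
python3 - <<'E'
from h import *
k=pickle.load(open('k1.pkl','rb'))
im=cv2.imread('pics/w1.png')
a=rect(im,k,.076,.51,.63,-.35,-.21,2800)
b=rect(im,k,.118,.51,.63,-.35,-.21,2800)
cv2.imwrite('pics/r2.png',np.hstack([a,b]))
p=ray([[383/1.4,163/1.4],[470/1.4,142/1.4]],k,.076);print(p)
print(ray([[14,80]],k,.218))
E
```

```text
[[ 0.5670398  -0.24336684  0.076     ]
 [ 0.58837904 -0.31006397  0.076     ]]
[[ 0.58275768 -0.06514197  0.218     ]]
```

View pics/r2.png

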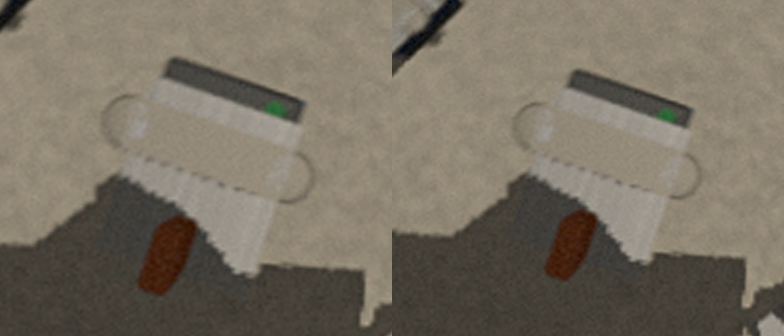

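The rectified view puts the shoe centre at about (0.577,-0.276) with hanger yaw near 17°, so the grip is at about (0.5405,-0.287). The orange plate at (170,250) in the left pane agrees with that. I'll approach now.

step_arm:
  commands:
    - {"translation": [0, 0, 0], "roll": -0.1125}
    - {"translation": [0, 0, 0], "roll": -0.1125}
    - {"translation": [17.7, 19.7, 0], "roll": 0}
    - {"translation": [17.7, 19.7, 20], "roll": 0}
    - {"translation": [0, 0, 40], "roll": 0}
    - {"translation": [0, 0, 40], "roll": 0}
    - {"translation": [0, 0, 40], "roll": 0}
    - {"translation": [0, 0, 20], "roll": 0}
    - {"translation": [0, 0, 20], "roll": 0}
    - {"translation": [0, 0, 15], "roll": 0}
    - {"translation": [0, 0, 7], "roll": 0}
    - {"translation": [0, 0, 0], "roll": 0}

```text
time: 3.92
tool_pos: [0.5399, -0.2862, 0.083]
tool_rot: [-3.139, 0.002, 0.31]
contact_force: [-0.5, 0.9, 0.1]
opening: 0.0918
grip_force: 0.0
```

step_arm:
  commands:
    - {"translation": [0, 0, 0], "roll": 0}
    - {"translation": [0, 0, 0], "roll": 0}
    - {"translation": [0, 0, 0], "roll": 0}
    - {"translation": [0, 0, 0], "roll": 0}
    - {"translation": [0, 0, 0], "roll": 0}
    - {"translation": [0, 0, 0], "roll": 0}
    - {"translation": [0, 0, 0], "roll": 0}
    - {"translation": [0, 0, 0], "roll": 0}
    - {"translation": [0, 0, 0], "roll": 0}
    - {"translation": [0, 0, 0], "roll": 0}
  fingers: 0
  grip_force: 50

```text
time: 4.75
tool_pos: [0.5407, -0.2868, 0.0847]
tool_rot: [-3.142, -0.0, 0.308]
contact_force: [0.2, -0.1, 0.5]
opening: 0.0297
grip_force: 0.0
```

step_arm:
  commands:
    - {"translation": [0, 0, 0], "roll": 0}
    - {"translation": [0, 0, 0], "roll": 0}
    - {"translation": [0, 0, 0], "roll": 0}
    - {"translation": [0, 0, 0], "roll": 0}
    - {"translation": [0, 0, 0], "roll": 0}
    - {"translation": [0, 0, 0], "roll": 0}

```text
time: 5.25
tool_pos: [0.5407, -0.2868, 0.0848]
tool_rot: [3.141, -0.0, 0.308]
contact_force: [0.2, -0.1, -0.2]
opening: 0.0097
grip_force: 50.0
```

step_arm:
  commands:
    - {"translation": [0, 0, -5], "roll": 0}
    - {"translation": [0, 0, -12], "roll": 0}
    - {"translation": [0, 0, -20], "roll": 0}
    - {"translation": [0, 0, -25], "roll": 0}
    - {"translation": [0, 0, -25], "roll": 0}
    - {"translation": [0, 0, -15], "roll": 0}

```text
time: 5.75
tool_pos: [0.5413, -0.2872, 0.1898]
tool_rot: [3.139, -0.002, 0.308]
contact_force: [0.4, -1.6, -1.4]
opening: 0.0102
grip_force: 50.0
```

Gripped and lifted. Now I'll turn onto the rail's heading and move to the pre-entry position.

step_arm:
  commands:
    - {"translation": [0, 0, 0], "roll": 0.056}
    - {"translation": [0, 0, 0], "roll": 0.056}
    - {"translation": [0, 0, 0], "roll": 0.056}
    - {"translation": [5, -15, 0], "roll": 0}
    - {"translation": [7, -25, 0], "roll": 0}
    - {"translation": [7, -25, 0], "roll": 0}
    - {"translation": [7, -25, 0], "roll": 0}
    - {"translation": [5, -20, 0], "roll": 0}
    - {"translation": [2, -14, 0], "roll": 0}
    - {"translation": [0, -8, 0], "roll": 0}
    - {"translation": [0, 0, 0], "roll": 0}
    - {"translation": [0, 0, 0], "roll": 0}
    - {"translation": [0, 0, 0], "roll": 0}

```text
time: 6.83
tool_pos: [0.5549, -0.1525, 0.1868]
tool_rot: [3.141, -0.0, 0.139]
contact_force: [-0.6, 0.3, -1.0]
opening: 0.01
grip_force: 50.0
```

```bash
python3 - <<'E'
from h import *
s=observe();print(s['tool_pos'],s['tool_rot'],s['contact_force'],s['torque'])
k=get_calibration('wrist');im=np.ascontiguousarray(read_camera('wrist')[:,:,::-1])
cv2.imwrite('pics/w2.png',im);pickle.dump(k,open('k2.pkl','wb'))
k2=get_calibration('side');im2=read_camera('side')[:,:,::-1]
cv2.imwrite('pics/s2.png',im2)
for n in ['hanger_shoe','bolt_top','stop_face']:
    for r in search_frame('wrist',n)[:2]: print(n,np.round(r['at'],4),round(r['confidence'],2),proj(r['at'],k).round())
a=cv2.resize(im[0:300],(800,429),interpolation=2)
cv2.imwrite('pics/w2b.png',a)
E
```

```text
[ 0.5549413  -0.15248297  0.18679507] [ 3.14103941e+00 -1.51307816e-04  1.39101656e-01] [-0.5840562   0.31660885 -0.96626907] [-0.02884412  0.18678807 -0.01231262]
hanger_shoe [ 0.6454 -0.369   0.0336] 0.81 [[515. 135.]]
hanger_shoe [ 0.595  -0.151   0.1575] 0.67 [[291. 178.]]
stop_face [ 0.5929 -0.02    0.0707] 0.61 [[135. 140.]]
```

View pics/w2b.png

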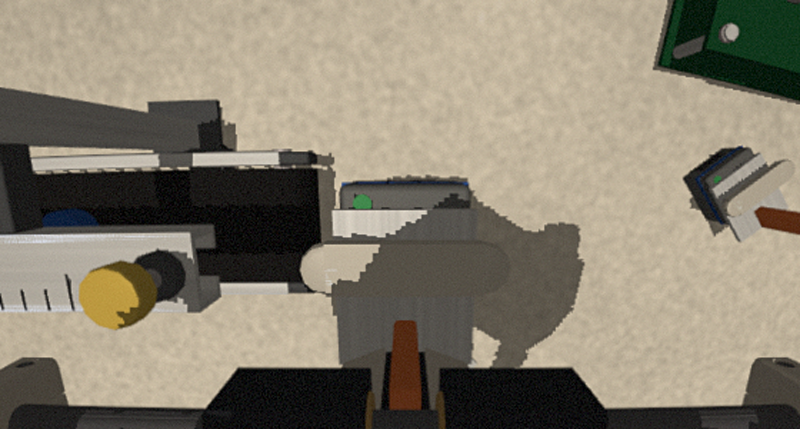

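The view shows the shoe from (300,268) to (511,268) and the rail top between rows 233 and 311, ending near column 195. The yellow knob is at (117,295). I'll compute the offsets, with edges refined in a rectified image.

```bash
python3 - <<'E'
from h import *
k=pickle.load(open('k2.pkl','rb'));im=cv2.imread('pics/w2.png')
t=np.array([.55494,-.15248]);yaw=.1391
X=np.array([np.cos(yaw),np.sin(yaw)]);U=np.array([-np.sin(yaw),np.cos(yaw)])
def loc(uv,z):
    p=ray(np.float64(uv)/1.42857,k,z)[:,:2]-t
    return np.round(np.c_[p@X,p@U]*1000,1)   # lateral, along
print('shoe tips',loc([[300,268],[511,268]],.178),'sides',loc([[400,241],[400,296]],.178))
print('rail up/lo',loc([[5,234],[170,234],[5,311],[185,311]],.184))
print('knob',loc([[112,294]],.218))
# rectified, edge profiles in local frame: rows lateral 80..0, cols along
def ort(z,l0,l1,a0,a1,s=3000):
    A,L=np.meshgrid(np.arange(a0,a1,1/s),np.arange(l1,l0,-1/s))
    P=np.c_[(t+L.reshape(-1,1)*X+A.reshape(-1,1)*U),np.full(A.size,z)]
    return cv2.remap(im,*[m.reshape(A.shape).astype(np.float32) for m in proj(P,k).T],cv2.INTER_CUBIC)
a=ort(.184,.0,.08,.04,.16,);b=ort(.178,.0,.08,-.06,.06)
o=np.hstack([a,b]);
for i in range(0,80,5): cv2.line(o,(0,int((.08-i/1000)*3000)),(8 if i%10 else 16,int((.08-i/1000)*3000)),(0,0,255),1); cv2.line(o,(360,int((.08-i/1000)*3000)),(368 if i%10 else 376,int((.08-i/1000)*3000)),(0,0,255),1)
cv2.imwrite('pics/r3.png',o)
E
```

```text
shoe tips [[ 38.7  39.1]
 [ 38.7 -39.3]] sides [[48.7  1.9]
 [27.9  2. ]]
rail up/lo [[ 53.5 147.9]
 [ 52.6  83.7]
 [ 23.5 155.5]
 [ 23.8  82. ]]
knob [[40.2 86.2]]
```

View pics/r3.png

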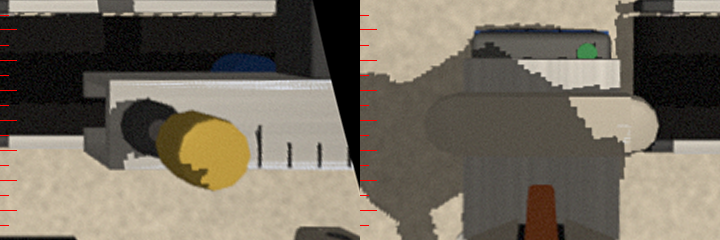

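Shoe and rail centre lines agree to about 0.3 mm, and the height is right to about 0.5 mm. I'll insert gently.

step_arm:
  commands:
    - {"translation": [0, -10, -0.4], "roll": 0}
    - {"translation": [0, -10, 0], "roll": 0}
    - {"translation": [0, -6, 0], "roll": 0}
    - {"translation": [0, -5, 0], "roll": 0}
    - {"translation": [0, -5, 0], "roll": 0}
    - {"translation": [0, -5, 0], "roll": 0}
    - {"translation": [0, -5, 0], "roll": 0}
    - {"translation": [0, -5, 0], "roll": 0}
    - {"translation": [0, -5, 0], "roll": 0}
    - {"translation": [0, -4, 0], "roll": 0}
    - {"translation": [0, 0, 0], "roll": 0}
    - {"translation": [0, 0, 0], "roll": 0}

```text
time: 8.08
tool_pos: [0.5466, -0.0919, 0.1872]
tool_rot: [3.141, -0.0, 0.14]
contact_force: [-0.3, 0.2, -1.8]
opening: 0.0098
grip_force: 50.0
```

```bash
python3 - <<'E'
from h import *
s=observe();print(s['tool_pos'],s['tool_rot'],s['contact_force'],s['torque'])
k=get_calibration('wrist');im=np.ascontiguousarray(read_camera('wrist')[:,:,::-1])
cv2.imwrite('pics/w3.png',im);pickle.dump(k,open('k3.pkl','wb'))
cv2.imwrite('pics/w3b.png',cv2.resize(im[80:290,0:420],(800,400),interpolation=2))
E
```

```text
[ 0.54662365 -0.09193344  0.18715958] [ 3.14145794e+00 -9.84987148e-05  1.40186283e-01] [-0.30301704  0.21146248 -1.7593829 ] [ 0.0240385   0.17559322 -0.00347154]
```

View pics/w3b.png

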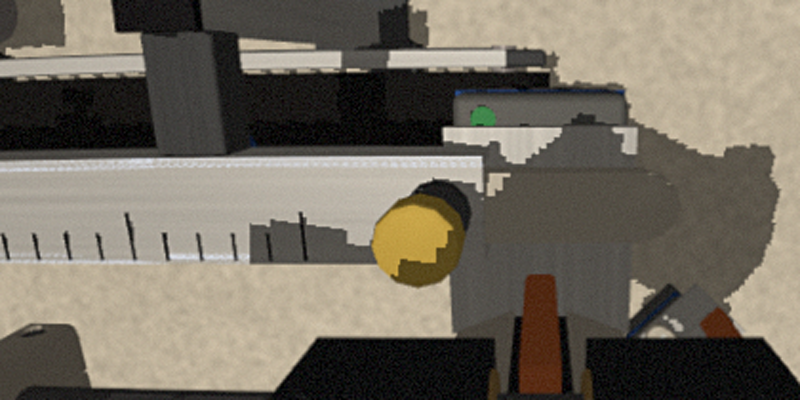

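The shoe is in the mouth: the rail end at column 484 overlaps it, and there is no side load. I'll slide on.

step_arm:
  commands:
    - {"translation": [0, -8, 0], "roll": 0}
    - {"translation": [0, -10, 0], "roll": 0}
    - {"translation": [0, -10, 0], "roll": 0}
    - {"translation": [0, -10, 0], "roll": 0}
    - {"translation": [0, -10, 0], "roll": 0}
    - {"translation": [0, -10, 0], "roll": 0}
    - {"translation": [0, -10, 0], "roll": 0}
    - {"translation": [0, -10, 0], "roll": 0}
    - {"translation": [0, -5, 0], "roll": 0}
    - {"translation": [0, 0, 0], "roll": 0}

```text
time: 8.97
tool_pos: [0.5349, -0.0086, 0.1872]
tool_rot: [-3.141, -0.0, 0.141]
contact_force: [-0.3, -0.0, -2.0]
opening: 0.0096
grip_force: 50.0
```

```bash
python3 - <<'E'
from h import *
s=observe();print(s['tool_pos'],s['tool_rot'],s['contact_force'],s['torque'])
k=get_calibration('wrist');im=np.ascontiguousarray(read_camera('wrist')[:,:,::-1])
cv2.imwrite('pics/w4.png',im);pickle.dump(k,open('k4.pkl','wb'))
# red stop pixels and rail edges, in tool-local axes (mm)
t=np.array(s['tool_pos'][:2]);yaw=s['tool_rot'][2]
X=np.array([np.cos(yaw),np.sin(yaw)]);U=np.array([-np.sin(yaw),np.cos(yaw)])
S=2000;A,L=np.meshgrid(np.arange(0,.2,1/S),np.arange(.08,0,-1/S))
def ort(z):
    P=np.c_[(t+L.reshape(-1,1)*X+A.reshape(-1,1)*U),np.full(A.size,z)]
    return cv2.remap(im,*[m.reshape(A.shape).astype(np.float32) for m in proj(P,k).T],cv2.INTER_CUBIC)
o=ort(.19).astype(int);red=(o[...,2]>90)&(o[...,1]<60)&(o[...,0]<60)
r,c=np.nonzero(red);print('red along',np.percentile(c,[0,1,5,50,99])/2 if len(c) else None,'lat',80-np.percentile(r,[1,99])/2 if len(r) else None)
g=cv2.GaussianBlur(cv2.cvtColor(ort(.184),cv2.COLOR_BGR2GRAY),(3,3),0).astype(float)
for a in range(0,170,20):
    d=np.diff(g[:,a*2:a*2+10].mean(1)); u=slice(40,70);l=slice(96,130)
    print(a, 80-(40+abs(d[u]).argmax())/2, 80-(96+abs(d[l]).argmax())/2)
E
```

```text
[ 0.53486935 -0.00856826  0.18720873] [-3.14139563e+00 -9.02519761e-05  1.41272702e-01] [-0.25821081 -0.02271481 -2.00745017] [0.01658232 0.19107262 0.02269016]
red along [134.5 138.5 139.  143.5 152.5] lat [58. 20.]
0 54.0 21.0
20 53.5 24.5
40 53.5 24.0
60 53.5 24.0
80 54.0 24.5
100 54.0 24.5
120 54.0 25.0
140 59.5 18.0
160 60.0 17.0
```

step_arm:
  commands:
    - {"translation": [0.1, -8, 0], "roll": 0}
    - {"translation": [0.1, -12, 0], "roll": 0}
    - {"translation": [0.1, -12, 0], "roll": 0}
    - {"translation": [0.1, -12, 0], "roll": 0}
    - {"translation": [0, -12, 0], "roll": 0}
    - {"translation": [0, -12, 0], "roll": 0}
    - {"translation": [0, -12, 0], "roll": 0}
    - {"translation": [0, -10, 0], "roll": 0}
    - {"translation": [0, -6, 0], "roll": 0}
    - {"translation": [0, -4, 0], "roll": 0}
    - {"translation": [0, 0, 0], "roll": 0}

```text
time: 9.93
tool_pos: [0.5214, 0.09, 0.1871]
tool_rot: [-3.142, -0.0, 0.141]
contact_force: [0.3, 0.2, -0.9]
opening: 0.0101
grip_force: 50.0
```

step_arm:
  commands:
    - {"translation": [0, -1.5, 0], "roll": 0}
    - {"translation": [0, -1.5, 0], "roll": 0}
    - {"translation": [0, -1.5, 0], "roll": 0}
    - {"translation": [0, -1, 0], "roll": 0}
    - {"translation": [0, 0, 0], "roll": 0}

```text
time: 10.35
tool_pos: [0.5208, 0.0946, 0.1871]
tool_rot: [-3.142, -0.0, 0.14]
contact_force: [-0.3, -0.2, -1.3]
opening: 0.0096
grip_force: 50.0
```

step_arm:
  commands:
    - {"translation": [0, -1, 0], "roll": 0}
    - {"translation": [0, -1, 0], "roll": 0}
    - {"translation": [0, 0, 0], "roll": 0}

```text
time: 10.6
tool_pos: [0.5205, 0.0967, 0.1871]
tool_rot: [-3.142, -0.0, 0.14]
contact_force: [-0.3, -0.2, -1.9]
opening: 0.0097
grip_force: 50.0
```

step_arm:
  commands:
    - {"translation": [0, -1, 0], "roll": 0}
    - {"translation": [0, 0, 0], "roll": 0}

```text
time: 10.77
tool_pos: [0.5203, 0.0977, 0.1871]
tool_rot: [-3.142, -0.0, 0.14]
contact_force: [-0.0, -1.1, -1.6]
opening: 0.0097
grip_force: 50.0
```

step_arm:
  commands:
    - {"translation": [0, -0.7, 0], "roll": 0}
    - {"translation": [0, 0, 0], "roll": 0}

```text
time: 10.93
tool_pos: [0.5202, 0.0984, 0.1872]
tool_rot: [-3.142, -0.0, 0.14]
contact_force: [0.1, -0.1, -1.8]
opening: 0.0095
grip_force: 50.0
```

step_arm:
  commands:
    - {"translation": [0, -0.7, 0], "roll": 0}
    - {"translation": [0, 0, 0], "roll": 0}

```text
time: 11.1
tool_pos: [0.5201, 0.0991, 0.1871]
tool_rot: [-3.142, -0.0, 0.14]
contact_force: [-0.8, -0.7, -1.6]
opening: 0.0099
grip_force: 50.0
```

step_arm:
  commands:
    - {"translation": [0, -0.7, 0], "roll": 0}
    - {"translation": [0, 0, 0], "roll": 0}

```text
time: 11.27
tool_pos: [0.52, 0.0998, 0.1871]
tool_rot: [3.142, -0.0, 0.14]
contact_force: [-0.1, -0.2, -1.7]
opening: 0.0095
grip_force: 50.0
```

step_arm:
  commands:
    - {"translation": [0, -0.7, 0], "roll": 0}
    - {"translation": [0, 0, 0], "roll": 0}

```text
time: 11.43
tool_pos: [0.52, 0.1, 0.1872]
tool_rot: [3.141, -0.0, 0.14]
contact_force: [-1.2, -2.3, -0.8]
opening: 0.0099
grip_force: 50.0
```

step_arm:
  commands:
    - {"translation": [0, -0.7, 0], "roll": 0}
    - {"translation": [0, 0, 0], "roll": 0}

```text
time: 11.6
tool_pos: [0.5199, 0.1001, 0.1872]
tool_rot: [3.14, 0.0, 0.14]
contact_force: [0.4, -5.3, -0.8]
opening: 0.0097
grip_force: 50.0
```

step_arm:
  commands:
    - {"translation": [0, -0.7, 0], "roll": 0}
    - {"translation": [0, 0, 0], "roll": 0}

```text
time: 11.77
tool_pos: [0.5199, 0.1003, 0.1873]
tool_rot: [3.139, 0.0, 0.139]
contact_force: [-0.1, -7.3, 0.5]
opening: 0.0093
grip_force: 50.0
```

The plate is against the stop: motion stopped at y≈0.100 with 7 N. I'll lower it onto the lips, ease the push and open.

step_arm:
  commands:
    - {"translation": [0, 0, 1], "roll": 0}
    - {"translation": [0, 0, 1], "roll": 0}
    - {"translation": [0, 0.4, 0.3], "roll": 0}
    - {"translation": [0, 0.4, 0], "roll": 0}
    - {"translation": [0, 0, 0], "roll": 0}

```text
time: 12.18
tool_pos: [0.5204, 0.1002, 0.1853]
tool_rot: [3.14, -0.001, 0.139]
contact_force: [1.2, -6.1, 0.8]
opening: 0.0096
grip_force: 50.0
```

step_arm:
  commands:
    - {"translation": [0, 0, 0], "roll": 0}
    - {"translation": [0, 0, 0], "roll": 0}
    - {"translation": [0, 0, 0], "roll": 0}
    - {"translation": [0, 0, 0], "roll": 0}
    - {"translation": [0, 0, 0], "roll": 0}
    - {"translation": [0, 0, 0], "roll": 0}
  fingers: 0.4

```text
time: 12.68
tool_pos: [0.5198, 0.1012, 0.1848]
tool_rot: [-3.141, -0.0, 0.14]
contact_force: [0.2, 0.8, -0.3]
opening: 0.0362
grip_force: 0.0
```

step_arm:
  commands:
    - {"translation": [0, 0, -10], "roll": 0}
    - {"translation": [0, 0, -25], "roll": 0}
    - {"translation": [0, 0, -30], "roll": 0}
    - {"translation": [0, 0, -25], "roll": 0}
    - {"translation": [0, 0, 0], "roll": 0}

```text
time: 13.1
tool_pos: [0.5221, 0.1012, 0.281]
tool_rot: [3.141, -0.01, 0.14]
contact_force: [0.1, -0.8, 0.9]
opening: 0.0366
grip_force: 0.0
```

```bash
python3 - <<'E'
from h import *
s=observe();print(s['tool_pos'],s['tool_rot'],s['contact_force'])
k=get_calibration('wrist');im=np.ascontiguousarray(read_camera('wrist')[:,:,::-1])
cv2.imwrite('pics/w5.png',im);pickle.dump(k,open('k5.pkl','wb'))
c=get_calibration('side');sd=read_camera('side')[:,:,::-1]
cv2.imwrite('pics/w5b.png',np.hstack([cv2.resize(im[40:300,60:440],(570,390),interpolation=2),cv2.resize(sd[165:295,195:272],(230,390),interpolation=2)]))
k=pickle.load(open('k3.pkl','rb'));print(ray([[219,206]],k,.218),ray([[117/1.42857-3,295/1.42857]],pickle.load(open('k2.pkl','rb')),.218))
E
```

```text
[0.52208953 0.10121194 0.28104978] [ 3.14073019 -0.01043232  0.13996357] [ 0.10112711 -0.81726492  0.89609707]
[[ 0.5825436  -0.06001592  0.218     ]] [[ 0.5825297  -0.06171771  0.218     ]]
```

View pics/w5b.png

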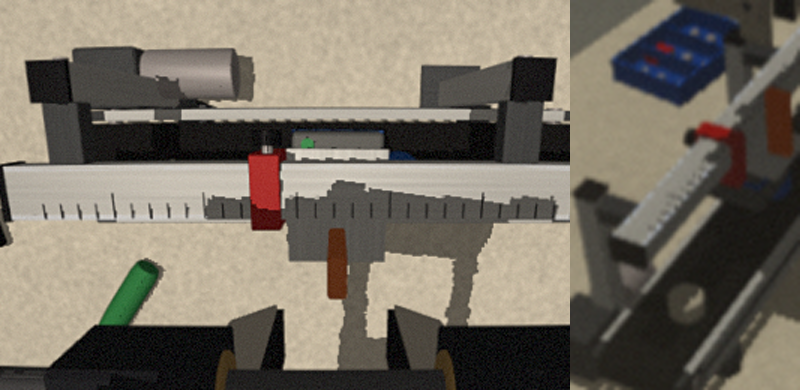

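The view shows the plate edge at column 287 and the stop's top edge at column 282. Corrected for parallax they coincide, so the hanger is seated. Next is the bolt at (0.5825,-0.0605).

step_arm:
  commands:
    - {"translation": [2.8, 8.7, 0], "roll": 0}
    - {"translation": [4, 20, 0], "roll": 0}
    - {"translation": [4, 20, 0], "roll": 0}
    - {"translation": [5, 20, 0], "roll": 0}
    - {"translation": [5, 20, 0], "roll": 0}
    - {"translation": [5, 20, 0], "roll": 0}
    - {"translation": [5, 20, 0], "roll": 0}
    - {"translation": [4, 20, 0], "roll": 0}
    - {"translation": [4, 20, 0], "roll": 0}
    - {"translation": [0, 0, 20], "roll": 0}
    - {"translation": [0, 0, 20], "roll": 0}
    - {"translation": [0, 0, 8], "roll": 0}
    - {"translation": [0, 0, 0], "roll": 0}
    - {"translation": [0, 0, 0], "roll": 0}
  fingers: 0
  grip_force: 20

```text
time: 14.37
tool_pos: [0.5815, -0.0608, 0.2264]
tool_rot: [-3.141, 0.002, 0.14]
contact_force: [0.8, 0.8, 1.3]
opening: 0.0007
grip_force: 0.0
```

```bash
python3 - <<'E'
from h import *
s=observe();print(s['tool_pos'],s['opening'],s['contact_force'])
for c in ['scene','side']:
    read_camera(c)
    print([(np.round(r['at'],4),r['confidence']) for r in search_frame(c,'bolt_top')[:1]])
E
```

```text
[ 0.58154937 -0.06078408  0.22636748] 0.000690346344429753 [0.78204794 0.84550736 1.29911724]
[(array([0.5833, 0.1048, 0.1488]), 0.48)]
[(array([ 0.5763, -0.0569,  0.2183]), 0.56)]
```

step_arm:
  commands:
    - {"translation": [0, 0, 3], "roll": 0}
    - {"translation": [0, 0, 3], "roll": 0}
    - {"translation": [0, 0, 2], "roll": 0}
    - {"translation": [0, 0, 2], "roll": 0}
    - {"translation": [0, 0, 2], "roll": 0}
    - {"translation": [0, 0, 2], "roll": 0}
    - {"translation": [0, 0, 0], "roll": 0}

```text
time: 15.15
tool_pos: [0.5817, -0.0606, 0.2125]
tool_rot: [-3.141, 0.0, 0.14]
contact_force: [1.0, -0.3, -0.2]
opening: 0.0005
grip_force: 0.0
```

step_arm:
  commands:
    - {"translation": [0, 0, 2], "roll": 0}
    - {"translation": [0, 0, 2], "roll": 0}
    - {"translation": [0, 0, 2], "roll": 0}
    - {"translation": [0, 0, 1], "roll": 0}
    - {"translation": [0, 0, 1], "roll": 0}
    - {"translation": [0, 0, 0], "roll": 0}

```text
time: 15.65
tool_pos: [0.5818, -0.0607, 0.2046]
tool_rot: [-3.142, 0.0, 0.14]
contact_force: [-0.6, 0.2, -0.1]
opening: 0.0005
grip_force: 0.3
```

step_arm:
  commands:
    - {"translation": [0, 0, 1], "roll": 0}
    - {"translation": [0, 0, 1], "roll": 0}
    - {"translation": [0, 0, 0], "roll": 0}

```text
time: 15.9
tool_pos: [0.5819, -0.0607, 0.2042]
tool_rot: [3.141, -0.001, 0.14]
contact_force: [-2.7, 0.6, 9.9]
opening: 0.0005
grip_force: 4.8
```

step_arm:
  commands:
    - {"translation": [0, 0, 1], "roll": 0}
    - {"translation": [0, 0, 0.5], "roll": 0}
    - {"translation": [0, 0, 0], "roll": 0}

```text
time: 16.15
tool_pos: [0.582, -0.0607, 0.2041]
tool_rot: [3.14, -0.003, 0.14]
contact_force: [-4.8, 0.7, 17.5]
opening: 0.0004
grip_force: 8.6
```

step_arm:
  commands:
    - {"translation": [0, 0, -5], "roll": 0}
    - {"translation": [0, 0, -15], "roll": 0}
    - {"translation": [0, 0, -30], "roll": 0}
    - {"translation": [-20, 0, -30], "roll": 0}
    - {"translation": [-30, 0, 0], "roll": 0}
    - {"translation": [-30, 0, 0], "roll": 0}
    - {"translation": [-30, 0, 0], "roll": 0}
    - {"translation": [0, 0, 0], "roll": 0}
    - {"translation": [0, 0, 0], "roll": 0}

```text
time: 16.9
tool_pos: [0.4722, -0.0762, 0.2817]
tool_rot: [3.141, -0.001, 0.139]
contact_force: [0.4, 0.3, 0.5]
opening: 0.0004
grip_force: 0.0
```

```bash
python3 - <<'E'
from h import *
s=observe();print(s['time'],s['tool_pos'],s['contact_force'])
im=read_camera('wrist')[:,:,::-1];sc=read_camera('scene')[:,:,::-1]
cv2.imwrite('pics/f.png',np.hstack([cv2.resize(im[:260],(420,390)),cv2.resize(sc[180:340,200:356],(380,390),interpolation=2)]))
E
```

```text
16.9 [ 0.47218216 -0.07620961  0.2817444 ] [0.37774613 0.32057934 0.50244067]
```

View pics/f.png

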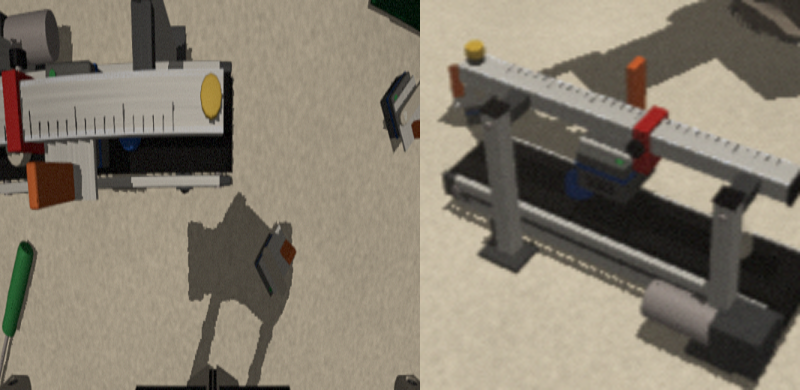

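The left pane shows the knob low at (210,97). In the right pane the hanger's plate meets the red stop at about (635,150). Handing in.

```bash
python3 -c "
from cell import *
print(hand_in())"
```

```text
the job is handed in; nothing more can be done
None
```

I hung the sensor hanger in the rail, slid it up against the red stop, pushed the yellow end bolt fully down, and handed the job in at about 17 s; no verdict came back.

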